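# Fasten the dust-filter cover: press both blue push rivets flush

### The job

On the sculpture table, the white cover of the grey dust-filter box is held by push rivets. Press the center pins of the two blue rivets down until they are flush with their collars, and leave the orange rivet's pin standing up, because that corner still has to be opened.

Things in the scene. Friction and masses are not known exactly. Their poses are not given: they have to be found in the camera images.
- filter_box: Grey box, white cover, 200 (x) x 260 (y) x 70 mm high, fixed, turned up to 0.35 rad. Origin: centre of its underside, z up; cover's top at z = 70 mm. Push rivets at x = +-55, y = +-85 mm in its frame, in any order: two blue, one orange, one black (flush, ignore); round collars 34 mm across, tops at z = 73 mm. Duct stub 56 mm across juts 35 mm from its +x side. Cover's middle is bare.
- blue_a_top (a point): Centre of the top of the first blue rivet's pin: round, upright, 15 mm across, in a dark blue collar, standing 9 to 13 mm above it at the start. It slides straight down under a push of 5 to 6 N, stays where left (no spring), and stops solidly when flush (top 0.5 mm above the collar, 73.5 mm above the box's origin).
- blue_b_top (a point): The same for the second blue rivet's pin.
- orange_top (a point): Centre of the top face of the orange rivet's pin, of the same shape, size and stiffness, also standing 9 to 13 mm above its collar; it must stay up.

How it is judged:
By the outcome, as a careful person would: the job done as asked, in the order asked, and still so for the second after the job is handed in, with the robot touching nothing.
It also fails if it takes over 32 s, if anything falls off the work surface, if the arm or the gripper's body presses on something with over 40 N, if the wrist force passes 120 N, or if a joint passes its speed limit or range.

### The arm

A 6-joint arm with a two-finger parallel gripper is mounted at the origin on the work surface. World frame = base frame: x ahead of the robot, y to its left, z up, the work surface at z = 0. Lengths are in m, angles in degrees, forces in N, time in s.
With the tool pointing down it reaches from about 0.4 to 0.825 m from the base axis. Payload 7 kg.
Tool frame: the origin (TCP) lies at the very end of the fingers, on their centre line; the grasp point (between the pads) lies hold_point_z behind it (hold_point_z is the distance from the TCP to the grasp point, in m); z points along the fingers, y is the direction in which the jaws open and shut (so a half turn about z gives the same grasp; the last joint's range is limited). The gripper opens to 88 mm and grips with 3 to 60 N. Pads are 19 mm wide; open, the fingers measure 130 mm over their backs; the gripper's body (78 mm by 193 mm) begins 47 mm behind the grasp point.
Start: joints at [88.642, 20.546, 0.682, 0, -70.136, -16.507], TCP at [0.207, 0.642, 0.227] pointing down, gripper open.
Joint ranges: [-176.03, 176.03], [-82.01, 121.73], [-58.28, 71.71], [-173.87, 95.51], [-174.79, -0.11], [-173.66, 173.66]. Speed limits (degrees/s): [136.94, 136.94, 172.46, 180, 180, 180].

### API

Orientations are given as [roll, pitch, yaw] about the fixed x, y, z axes, in that order (R = Rz(yaw) Ry(pitch) Rx(roll)).
In Python, from plant import get_obs, snapshot, close_job, hold_point_z gives the robot as it stands. The module is installed in compiled form; this text tells all that it offers.
- The arm moves only by the tool jog_arm, never from a script. Its argument "commands" is a list of rows, each a list of 4 numbers: the shift along the world's x, y, z in mm, then the turn about the world's z in degrees. In form: [[x, y, z, turn], ...]. A call has exactly 10 rows; each row shifts and turns the commanded pose from where the row before left it; what a row does not reach is not made up. A row lasts 1/12 s, in which the tool goes at most 41.7 mm and 7.16 degrees, less where a joint would pass 70% of its speed; a pose out of reach is approached as far as the arm can. A call is refused whole if a number of a shift passes 41.7 or a number of a turn 7.16, either way. A call with a gripper value outside its range is refused whole. "fingers" is the finger opening in mm, from 0 to 87.6, set as the call begins (left out, the last holds). The fingers move at their own pace and stop on an object; the grip force is fixed at half the most. Time passes only in rows, so rows that do not move let the fingers close, or fill a call up. It gives the time, the measured TCP pose, the force and the opening at its end, in the units of the state.
- get_obs(): the state, without advancing time (a new reading comes with each control period).
- snapshot(name): name is "scene" or "top" or "wrist"; returns a dict with "image" (420x560x3 uint8, red, green, blue), "fov_y" (degrees; the focal length in pixels is half the picture's height over the tangent of half this angle, whatever the lens; pixels are square), "cx", "cy" (the principal point, pixels), "rvec" (rotation vector, rad) and "tvec" (3), from world to camera coordinates, as OpenCV has them; the wrist camera has in their place "mount" (4x4, takes a point from camera to tool coordinates, whose origin is the TCP and whose axes are the flange's). Camera axes: x right, y down, z forward; pixel columns grow to the right and rows downward; lengths in m; the calibration is good to about 2 mm. A picture is of the moment at which its call begins: read the wrist's pose just before it. There is no depth.
- close_job(): hands the job in, once; it reports no verdict.
The state is a dict: "clock": time; "joint_pos": joint angles; "qvel": joint speeds; "tau": joint torques, N m; "tool_pos": TCP position; "orientation": TCP orientation; "force": force on the tool from outside, world axes, zero at the start; "moment": the same for the moment, N m; "opening": finger opening in m.
Only numpy, scipy, OpenCV 4.12 (cv2) and the standard library are available. Lean on these libraries where they do the work, as an engineer would, in place of code of your own. Each camera call takes 0.05 s, during which the arm holds its last target.

## Working session

There is one attempt and no reset: what is moved stays moved. The work goes in short steps, Python scripts to look and compute and a tool call to move; the robot and the scene stay as the last step left them, time stands still between calls to the robot, and variables do not carry over. Pictures are saved under pics/ and viewed, and the job is handed in when it is done.

Besides the shell and the picture viewer there is one more tool, called as name([rows], argument=value, ...), one row to a line, values as JSON. jog_arm: Moves the arm, as the interface text tells. Its arguments: {"type":"object","properties":{"commands":{"type":"array","items":{"type":"array","items":{"type":"number"}}},"fingers":{"type":"number"}},"required":["commands"]}

```bash
mkdir -p pics; python3 - <<'E'
from plant import *
import cv2,pickle
o=get_obs();print(o,hold_point_z)
d={}
for n in("scene","top","wrist"):
    s=snapshot(n);d[n]=s;cv2.imwrite(f"pics/{n}0.png",s["image"][:,:,::-1]);print(n,{k:v for k,v in s.items() if k!="image"})
pickle.dump((o,d),open("s0.pkl","wb"))
E
```

```text
{'clock': 0.0, 'joint_pos': array([ 8.86409941e+01,  2.05928144e+01,  6.34591553e-01, -1.93248057e-02,
       -7.01364268e+01, -1.65048251e+01]), 'qvel': array([ 0.07827563,  0.04498447, -0.05761422, -0.09867901,  0.01093633,
        0.05070073]), 'tau': array([-3.94483031e-04, -5.82716274e+01,  2.93054366e+01,  6.99729323e+00,
        7.06183855e-03, -1.61405947e-04]), 'tool_pos': array([0.20696406, 0.64197976, 0.22561584]), 'orientation': array([ 1.79904089e+02, -9.47412429e-03, -1.78704043e+01]), 'force': array([-0.25218137, -0.7180087 ,  0.12169302]), 'moment': array([ 0.0212512 ,  0.03889138, -0.02702704]), 'opening': 0.08746871543946673} 0.0188
scene {'fov_y': 54.37634245030508, 'cx': 271.64455602782544, 'cy': 206.6949333090327, 'rvec': array([ 2.09095424,  0.7154617 , -0.40386803]), 'tvec': array([-0.48030442, -0.11232199,  1.00333029])}
top {'fov_y': 44.5595069545454, 'cx': 282.84280286466213, 'cy': 209.4329271282671, 'rvec': array([ 2.17825089, -2.17588536,  0.06065412]), 'tvec': array([0.05166831, 0.56833317, 0.86884996])}
wrist {'fov_y': 62.24816765160514, 'cx': 280.07735291263776, 'cy': 209.42451109420395, 'mount': array([[ 1.16386692e-03, -9.59801747e-01, -2.80676418e-01,
         7.45818881e-02],
       [ 9.99999318e-01,  1.08980346e-03,  4.19952815e-04,
        -7.65403862e-04],
       [-9.71893121e-05, -2.80676716e-01,  9.59802361e-01,
        -1.57747521e-01],
       [ 0.00000000e+00,  0.00000000e+00,  0.00000000e+00,
         1.00000000e+00]])}
```

View pics/scene0.png

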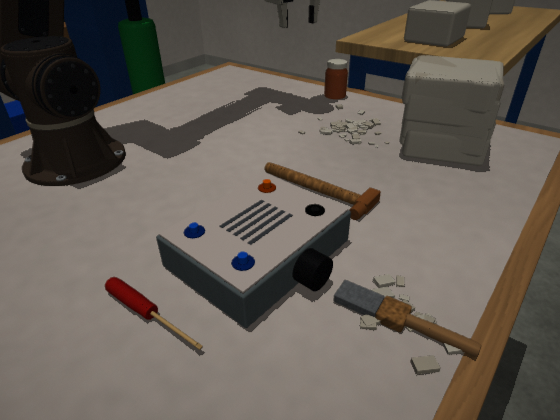

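View pics/top0.png

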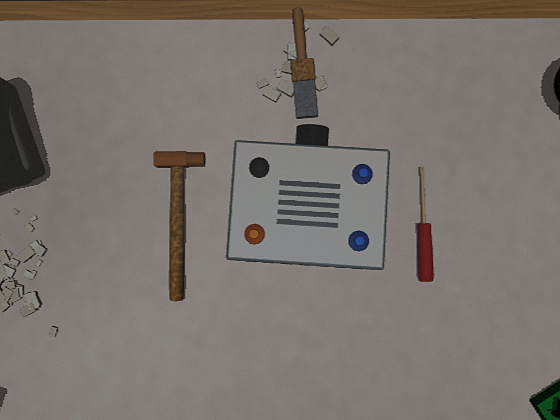

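View pics/wrist0.png

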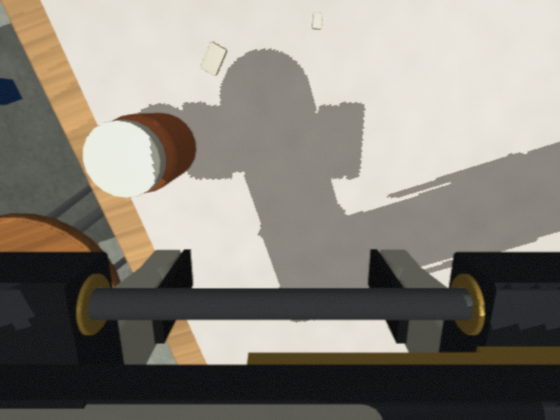

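The top view shows the orange rivet at (255,234), black at (259,167), and the two blue ones at (362,174) and (359,241). The scene view shows the pins standing up. The wrist camera isn't over the box. Next I'll measure.

```bash
cat > h.py <<'E'
import numpy as np,cv2
def cam(s):
    R=cv2.Rodrigues(s["rvec"])[0];f=210/np.tan(np.radians(s["fov_y"]/2));return R,s["tvec"],f
def ray(s,p):
    R,t,f=cam(s);d=R.T@np.array([(p[0]-s["cx"])/f,(p[1]-s["cy"])/f,1]);return -R.T@t,d
def plane(s,p,z):
    c,d=ray(s,p);return c+d*(z-c[2])/d[2]
def proj(s,P):
    R,t,f=cam(s);q=R@P+t;return np.array([q[0]/q[2]*f+s["cx"],q[1]/q[2]*f+s["cy"]])
def tri(a,b):
    (c1,d1),(c2,d2)=a,b
    A=np.stack([d1,-d2],1);k=np.linalg.lstsq(A,c2-c1,rcond=None)[0]
    p,q=c1+d1*k[0],c2+d2*k[1];return (p+q)/2,np.linalg.norm(p-q)
E
python3 - <<'E'
from h import *
import pickle
o,d=pickle.load(open("s0.pkl","rb"))
crops=[]
for n,pts in(("top",[(362,174),(359,241),(255,234)]),("scene",[(194,230),(243,261),(267,186)])):
    im=d[n]["image"]
    for (x,y) in pts:
        c=im[y-16:y+16,x-16:x+16];crops.append(cv2.resize(c[:,:,::-1],(256,256),interpolation=0))
cv2.imwrite("pics/crops.png",np.vstack([np.hstack(crops[:3]),np.hstack(crops[3:])]))
s=d["top"];im=s["image"].astype(int)
for (x,y) in[(362,174),(359,241),(255,234),(259,167)]:
    c=im[y-16:y+16,x-16:x+16]
    col=(c.max(2)-c.min(2)>50) if y!=167 else c.max(2)<70
    yy,xx=np.nonzero(col);u=(xx.mean()+x-16,yy.mean()+y-16);print(u,col.sum(),plane(s,u,.073))
for k in [(359,241),(255,234)]:
    print(im[k[1],k[0]-12:k[0]+13].tolist())
E
```

```text
(np.float64(361.4552845528455), np.float64(175.2032520325203)) 123 [ 0.62078796 -0.07721389  0.073     ]
(np.float64(357.0845070422535), np.float64(242.71830985915494)) 142 [ 0.51044496 -0.06911143  0.073     ]
(np.float64(254.10810810810813), np.float64(233.6689189189189)) 296 [0.5249022 0.0982101 0.073    ]
(np.float64(258.77917981072557), np.float64(167.17034700315457)) 317 [0.63419471 0.09114136 0.073     ]
[[145, 148, 145], [76, 80, 84], [23, 37, 74], [35, 48, 88], [33, 47, 85], [37, 50, 88], [39, 52, 93], [29, 31, 50], [37, 65, 123], [40, 80, 149], [40, 73, 141], [40, 77, 145], [37, 72, 139], [37, 71, 142], [36, 69, 140], [39, 74, 144], [36, 70, 149], [34, 51, 103], [31, 40, 75], [33, 43, 77], [32, 38, 75], [30, 41, 73], [118, 122, 124], [143, 143, 140], [139, 137, 137]]
[[135, 142, 145], [94, 78, 72], [88, 35, 16], [98, 48, 26], [96, 47, 30], [96, 47, 29], [110, 55, 28], [133, 79, 32], [139, 87, 38], [135, 86, 34], [139, 88, 36], [136, 87, 35], [134, 85, 33], [137, 89, 34], [145, 95, 38], [85, 54, 28], [92, 50, 34], [107, 54, 32], [104, 53, 33], [105, 54, 32], [94, 44, 25], [95, 67, 48], [127, 128, 126], [137, 143, 142], [137, 137, 139]]
```

View pics/crops.png

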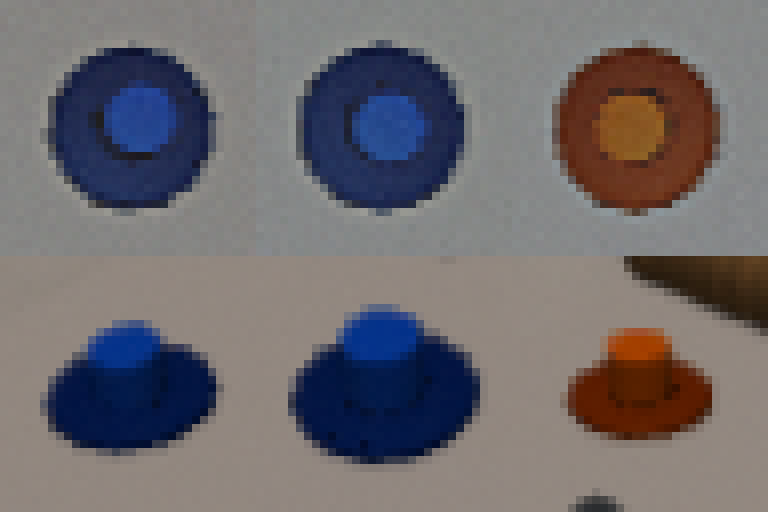

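```bash
python3 - <<'E'
from h import *
import pickle
o,d=pickle.load(open("s0.pkl","rb"))
P={"top":[(362,174),(359,241),(255,234)],"scene":[(194,230),(243,261),(267,186)]}
# scene left blue vs right blue: match by predicting
R={}
for n in P:
    s=d[n];im=s["image"].astype(int)
    for i,(x,y) in enumerate(P[n]):
        c=im[y-16:y+16,x-16:x+16];r,g,b=c[...,0],c[...,1],c[...,2]
        sat=(c.max(2)-c.min(2))/np.maximum(c.max(2),1)
        if i<2: col=(sat>.35)&(b>r); 
        else: col=(sat>.5)&(r>b)
        m=c.max(2)
        hot=col&(m>(112 if n=="top" else (120 if i<2 else 140)))
        if i==2 and n=="top": hot=col&(g>68)
        def cen(k):
            nn,l,st,ce=cv2.connectedComponentsWithStats(k.astype(np.uint8));j=1+np.argmax(st[1:,4]);return ce[j]+[x-16,y-16],st[j].tolist()
        R[n,i]=(cen(hot),cen(col));print(n,i,R[n,i], np.unique(m[col])[::6])
top,sc=d["top"],d["scene"]
cs=[]
for i in range(3):
    c=plane(top,R["top",i][1][0],.073);cs.append(c);print("collar",i,c.round(4),"proj scene",proj(sc,c).round(1))
    for j in range(3):
        p,e=tri(ray(top,R["top",i][0][0]),ray(sc,R["scene",j][0][0]))
        if e<.02:print("pin",i,j,p.round(4),e)
print(np.linalg.norm(cs[0]-cs[1]),np.linalg.norm(cs[1]-cs[2]),np.linalg.norm(cs[0]-cs[2]),np.hypot(.11,.17))
E
```

```text
top 0 ((array([363.        , 172.44827586]), [13, 11, 9, 8, 58]), (array([362.09836066, 173.50163934]), [7, 6, 20, 20, 305])) [ 42  52  58  65  71  77  83  89  95 117 131 143 149]
top 1 ((array([359.06779661, 240.47457627]), [12, 12, 9, 8, 59]), (array([358.37230769, 240.52615385]), [6, 6, 20, 20, 325])) [ 50  58  64  70  76  82  88  94 108 122 139 145 151]
top 2 ((array([253.28571429, 233.5       ]), [11, 12, 8, 8, 56]), (array([254.14332248, 233.6742671 ]), [6, 6, 20, 20, 307])) [ 57  76  82  88  94 100 106 112 132 138 144]
scene 0 ((array([193.        , 224.65789474]), [11, 8, 9, 6, 38]), (array([193.87711864, 230.41949153]), [6, 8, 21, 16, 236])) [ 41  48  55  62  68  74  85 111 131 139]
scene 1 ((array([241.8125    , 254.47916667]), [10, 7, 10, 6, 48]), (array([242.7073955 , 261.35691318]), [5, 7, 23, 19, 311])) [ 42  50  56  62  68  74  87 105 133 140]
scene 2 ((array([266.36, 180.48]), [12, 9, 8, 4, 25]), (array([266.48837209, 186.11627907]), [7, 9, 18, 14, 172])) [ 39  45  52  58  64  70  76  82  88  94 100 117 156 164]
collar 0 [ 0.6236 -0.0783  0.073 ] proj scene [241.9 260.2]
pin 0 1 [ 0.6239 -0.0781  0.084 ] 0.00040002435507251796
collar 1 [ 0.514  -0.0712  0.073 ] proj scene [193.5 229.5]
pin 1 0 [ 0.5141 -0.0709  0.0826] 0.00043256784350685
collar 2 [0.5249 0.0982 0.073 ] proj scene [266.1 186. ]
pin 2 2 [0.5251 0.0989 0.0844] 0.0004810272307075006
0.10982421184356735 0.1697302759646399 0.2021739454503133 0.2024845673131659
```

Triangulation gives blue A at (0.624,-0.078,0.084), blue B at (0.514,-0.071,0.083) and orange at (0.525,0.099,0.084). The collar spacing matches the nominal 110 × 170 mm. I'll close the fingers and carry them over A.

jog_arm([
  [14,-24,0,0],
  [14,-24,0,0],
  [14,-24,0,0],
  [14,-24,0,0],
  [14,-24,0,0],
  [14,-24,0,0],
  [14,-24,0,0],
  [14,-24,0,0],
  [14,-24,0,0],
  [14,-24,0,0],
], fingers=0)

```text
clock: 0.98
tool_pos: [0.3475, 0.401, 0.2264]
orientation: [180.0, 0.0, -17.9]
force: [0.0, 1.1, 0.9]
opening: 0.0266
```

jog_arm([
  [14,-24,0,0],
  [14,-24,0,0],
  [14,-24,0,0],
  [14,-24,0,0],
  [14,-24,0,0],
  [14,-24,0,0],
  [14,-24,0,0],
  [14,-24,0,0],
  [14,-24,0,0],
  [14,-24,0,0],
])

```text
clock: 1.82
tool_pos: [0.4874, 0.1611, 0.2265]
orientation: [-180.0, 0.0, -17.9]
force: [0.2, -0.1, -0.4]
opening: 0.0003
```

jog_arm([
  [14,-24,0,0],
  [14,-24,0,0],
  [14,-24,0,0],
  [14,-24,0,0],
  [14,-24,0,0],
  [14,-24,0,0],
  [14,-24,0,0],
  [13,-24,0,0],
  [12,-24,0,0],
  [12,-24,0,0],
])

```text
clock: 2.65
tool_pos: [0.6224, -0.0789, 0.2262]
orientation: [180.0, 0.0, -17.9]
force: [0.0, 1.5, -0.8]
opening: 0.0005
```

jog_arm([
  [1,1,-14,0],
  [0,0,-14,0],
  [0,0,-14,0],
  [0,0,-14,0],
  [0,0,-14,0],
  [0,0,-14,0],
  [0,0,-14,0],
  [0,0,-14,0],
  [0,0,-8,0],
  [0,0,0,0],
])

```text
clock: 3.48
tool_pos: [0.6217, -0.0766, 0.1044]
orientation: [179.9, 0.2, -17.9]
force: [-0.3, 1.2, -0.5]
opening: 0.0003
```

```bash
python3 - <<'E'
from plant import *
import cv2
o=get_obs();print(o["tool_pos"],o["force"])
a=snapshot("scene")["image"][130:330,120:360];b=snapshot("wrist")["image"]
cv2.imwrite("pics/s1.png",cv2.resize(a[:,:,::-1],None,fx=3,fy=3));cv2.imwrite("pics/w1.png",b[:,:,::-1])
E
```

```text
[ 0.6216917  -0.07664644  0.10435575] [-0.27892625  1.17894688 -0.51593942]
```

View pics/s1.png

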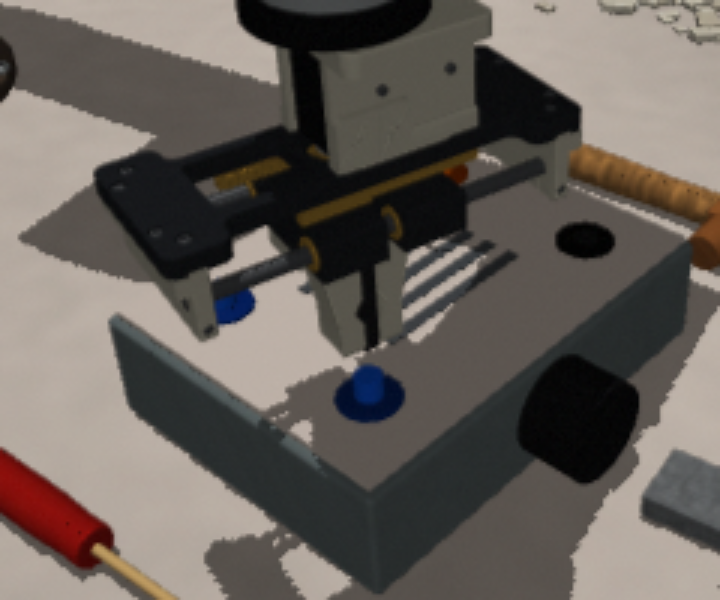

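View pics/w1.png

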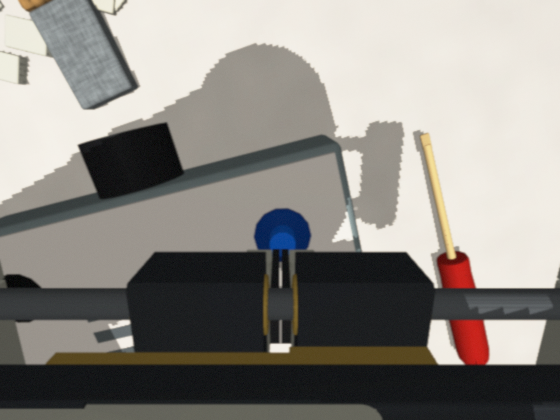

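```bash
python3 - <<'E'
from plant import *
import numpy as np,cv2
from scipy.spatial.transform import Rotation as Ro
o=get_obs();s=snapshot("wrist");im=s["image"].astype(int)
r,g,b=[im[...,i] for i in range(3)]
blue=(b>r+40)&(b>1.8*r);blue[:190]=0;blue[260:]=0
ys,xs=np.nonzero(blue);print(xs.min(),xs.max(),ys.min(),ys.max())
f=210/np.tan(np.radians(s["fov_y"]/2));M=s["mount"]
T=np.eye(4);T[:3,:3]=Ro.from_euler("xyz",o["orientation"],degrees=True).as_matrix();T[:3,3]=o["tool_pos"]
W=T@M
def onp(u,v,z):
    d=W[:3,:3]@[(u-s["cx"])/f,(v-s["cy"])/f,1];c=W[:3,3];return c+d*(z-c[2])/d[2]
# collar circle fit: left/right extreme & top edge
row=[(y,xs[ys==y].min(),xs[ys==y].max()) for y in range(ys.min(),ys.max()+1,3)]
pts=np.array([onp(x,y,.073)[:2] for y,a,c in row if y<240 for x in(a-.5,c+.5)])
A=np.c_[2*pts,np.ones(len(pts))];q=np.linalg.lstsq(A,(pts**2).sum(1),rcond=None)[0];print("collar",q[:2],np.sqrt(q[2]+q[:2]@q[:2]))
P=np.linalg.inv(W)@[*o["tool_pos"],1];print("tcp px",P[0]/P[2]*f+s["cx"],P[1]/P[2]*f+s["cy"],o["tool_pos"])
E
```

```text
256 310 210 259
collar [ 0.62556702 -0.07826874] 0.015800036393037068
tcp px 281.41551185549963 264.53594855841413 [ 0.6231668  -0.07664231  0.10668234]
```

jog_arm([
  [1,-1,-6,0],
  [1,-1,-5,0],
  [0,0,-4,0],
  [0,0,-2,0],
  [0,0,-2,0],
  [0,0,-2,0],
  [0,0,-2,0],
  [0,0,-2,0],
  [0,0,-2,0],
  [0,0,0,0],
])

```text
clock: 4.47
tool_pos: [0.6251, -0.0786, 0.0797]
orientation: [180.0, -0.0, -17.9]
force: [-0.3, 0.1, 1.4]
opening: 0.0004
```

```bash
python3 - <<'E'
from plant import *
o=get_obs();print(o["tool_pos"],o["force"],o["moment"])
E
```

```text
[ 0.62505795 -0.07861904  0.07967305] [-0.26581776  0.07599015  1.37589009] [-0.01038119  0.27086541  0.00380666]
```

jog_arm([
  [0,0,-1,0],
  [0,0,-1,0],
  [0,0,-1,0],
  [0,0,-1,0],
  [0,0,-1,0],
  [0,0,0,0],
  [0,0,0,0],
  [0,0,0,0],
  [0,0,0,0],
  [0,0,0,0],
])

```text
clock: 5.3
tool_pos: [0.6251, -0.0786, 0.0745]
orientation: [180.0, -0.0, -17.9]
force: [-1.1, -0.5, 3.3]
opening: 0.0004
```

```bash
python3 - <<'E'
from plant import *
import cv2
o=get_obs();print(o["tool_pos"],o["force"],o["moment"])
a=snapshot("scene")["image"][200:290,170:290]
cv2.imwrite("pics/s2.png",cv2.resize(a[:,:,::-1],None,fx=6,fy=6))
E
```

```text
[ 0.62508891 -0.07860797  0.07454922] [-1.09083661 -0.46891499  3.30652517] [-0.06503064  0.45114736  0.00680552]
```

View pics/s2.png

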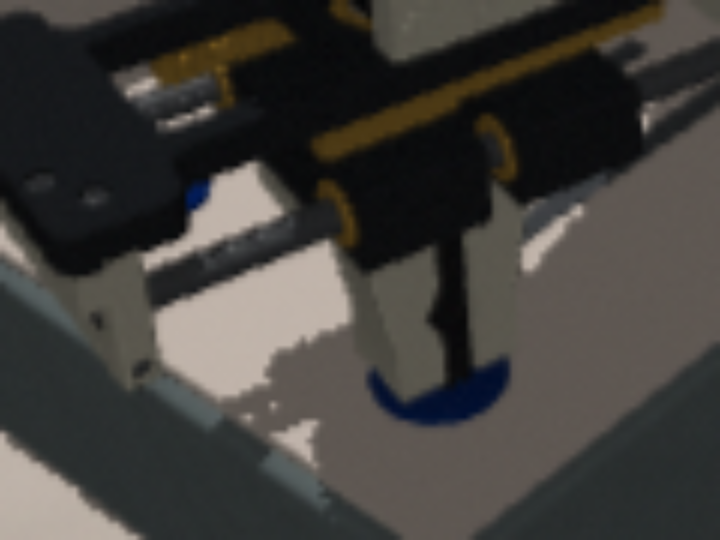

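The picture shows the fingers over A's collar at about (440,390), on the pin. I'll keep going until it stops solidly.

jog_arm([
  [0,0,-1,0],
  [0,0,-0.5,0],
  [0,0,0,0],
  [0,0,0,0],
  [0,0,0,0],
  [0,0,0,0],
  [0,0,0,0],
  [0,0,0,0],
  [0,0,0,0],
  [0,0,0,0],
])

```text
clock: 6.18
tool_pos: [0.6251, -0.0786, 0.0737]
orientation: [180.0, -0.0, -17.8]
force: [-3.6, -0.4, 8.9]
opening: 0.0002
```

jog_arm([
  [0,0,-1,0],
  [0,0,-0.5,0],
  [0,0,0,0],
  [0,0,0,0],
  [0,0,0,0],
  [0,0,0,0],
  [0,0,0,0],
  [0,0,0,0],
  [0,0,0,0],
  [0,0,0,0],
])

```text
clock: 7.02
tool_pos: [0.6253, -0.0786, 0.0736]
orientation: [180.0, -0.1, -17.8]
force: [-7.1, 1.3, 19.2]
opening: 0.0005
```

A has stopped solidly at z 0.0736 with 19 N. I'll lift and go to B.

jog_arm([
  [0,0,8,0],
  [0,0,12,0],
  [0,0,14,0],
  [0,0,6,0],
  [-20,1,0,0],
  [-25,2,0,0],
  [-25,2,0,0],
  [-25,2,0,0],
  [-15,0.5,0,0],
  [0,0,0,0],
])

```text
clock: 7.85
tool_pos: [0.5122, -0.071, 0.1118]
orientation: [-180.0, 0.1, -17.9]
force: [-0.3, 0.5, 0.5]
opening: 0.0004
```

```bash
python3 - <<'E'
from plant import *
import cv2
o=get_obs();print(o["tool_pos"],o["force"],o["moment"])
a=snapshot("scene")["image"][180:300,150:310];b=snapshot("wrist")["image"]
cv2.imwrite("pics/s3.png",cv2.resize(a[:,:,::-1],None,fx=4,fy=4));cv2.imwrite("pics/w3.png",b[:,:,::-1])
E
```

```text
[ 0.51216461 -0.07101488  0.1117831 ] [-0.33181237  0.47516925  0.54325245] [-0.03470114  0.09206172  0.07092348]
```

View pics/s3.png

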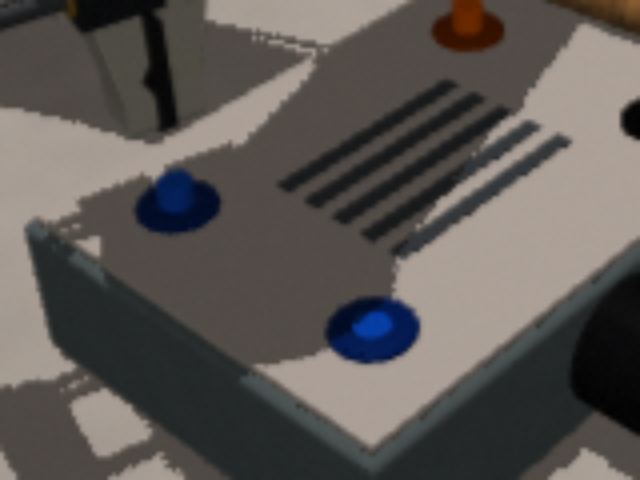

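View pics/w3.png

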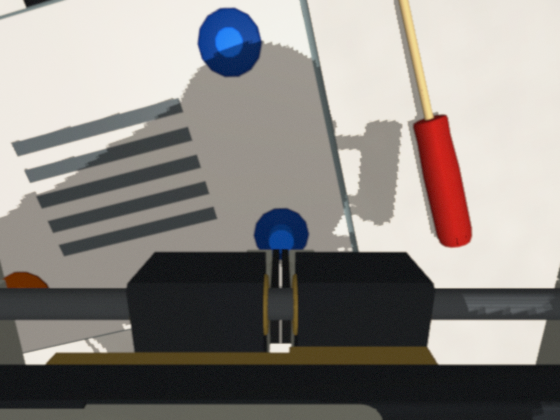

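A's pin looks flush, at (372,325) in the scene crop. B's pin still stands at (175,190), and the wrist view has it on the finger centre line at (281,235). Pressing B.

jog_arm([
  [1,0,-10,0],
  [1,0,-8,0],
  [0,0,-4,0],
  [0,0,-2,0],
  [0,0,-2,0],
  [0,0,-2,0],
  [0,0,-2,0],
  [0,0,-2,0],
  [0,0,-2,0],
  [0,0,0,0],
])

```text
clock: 8.78
tool_pos: [0.5171, -0.0711, 0.0776]
orientation: [180.0, -0.0, -17.9]
force: [0.3, -1.1, -0.2]
opening: 0.0002
```

jog_arm([
  [0,0,-1,0],
  [0,0,-1,0],
  [0,0,-1,0],
  [0,0,0,0],
  [0,0,0,0],
  [0,0,0,0],
  [0,0,0,0],
  [0,0,0,0],
  [0,0,0,0],
  [0,0,0,0],
])

```text
clock: 9.62
tool_pos: [0.5171, -0.0711, 0.0746]
orientation: [180.0, -0.0, -17.9]
force: [-1.1, -0.8, 4.1]
opening: 0.0006
```

jog_arm([
  [0,0,-1,0],
  [0,0,-0.5,0],
  [0,0,0,0],
  [0,0,0,0],
  [0,0,-0.5,0],
  [0,0,-0.5,0],
  [0,0,-0.5,0],
  [0,0,0,0],
  [0,0,0,0],
  [0,0,0,0],
])

```text
clock: 10.45
tool_pos: [0.5174, -0.0711, 0.0735]
orientation: [-180.0, -0.1, -17.8]
force: [-8.6, 0.4, 24.7]
opening: 0.0006
```

Solid at z 0.0735 with 25 N. I'll lift and move clear to check.

jog_arm([
  [0,0,8,0],
  [0,0,14,0],
  [0,0,20,0],
  [0,0,25,0],
  [0,0,25,0],
  [0,-20,25,0],
  [0,-30,15,0],
  [0,-30,0,0],
  [0,-30,0,0],
  [0,-30,0,0],
])

```text
clock: 11.28
tool_pos: [0.5171, -0.212, 0.2037]
orientation: [-180.0, -0.0, -17.8]
force: [-0.1, 0.5, -0.9]
opening: 0.0004
```

jog_arm([
  [0,-30,0,0],
  [0,-30,0,0],
  [0,-30,0,0],
  [0,-20,0,0],
  [0,-10,0,0],
  [0,0,0,0],
  [0,0,0,0],
  [0,0,0,0],
  [0,0,0,0],
  [0,0,0,0],
])

```text
clock: 12.12
tool_pos: [0.5174, -0.3301, 0.2038]
orientation: [-180.0, -0.0, -17.8]
force: [0.1, -0.2, 0.5]
opening: 0.0004
```

```bash
python3 - <<'E'
from plant import *
import cv2,numpy as np
o=get_obs();print(o["clock"],o["tool_pos"],o["force"])
a=snapshot("scene")["image"][160:310,150:350];b=snapshot("top")["image"][120:290,200:430]
a=cv2.resize(a,(800,600));b=cv2.resize(b,(780,577))
cv2.imwrite("pics/s4.png",a[:,:,::-1]);cv2.imwrite("pics/t4.png",b[:,:,::-1])
E
```

```text
12.1167 [ 0.51735319 -0.33007822  0.20380787] [ 0.1412177  -0.19026087  0.48050384]
```

View pics/s4.png

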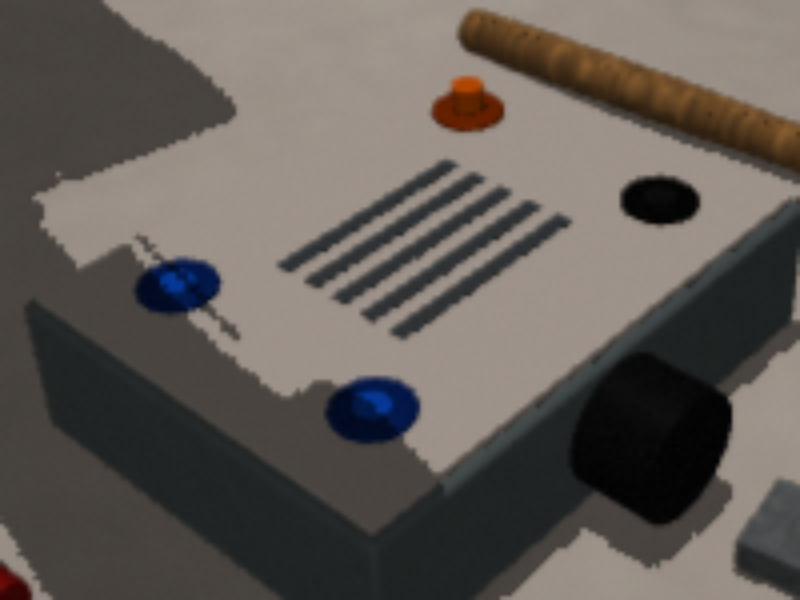

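View pics/t4.png

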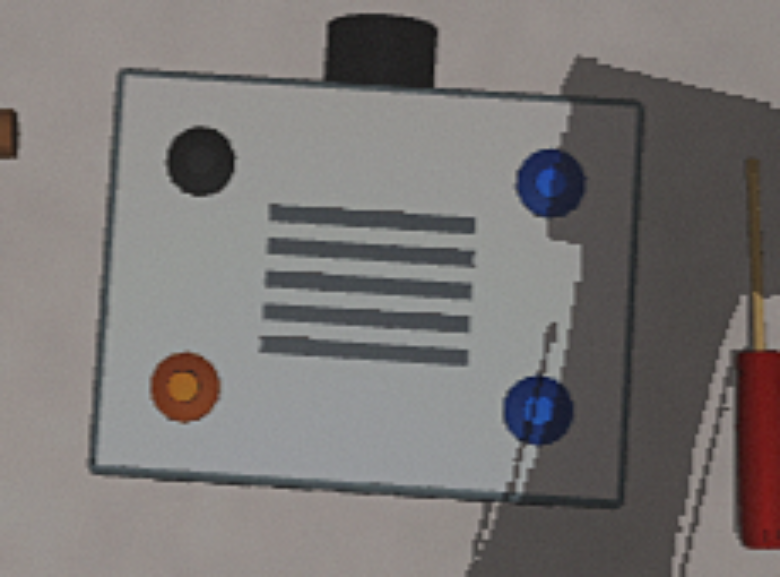

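Both blue pins are flush and centred in their collars, at (175,285) and (372,408) in the scene crop. The orange pin still stands at (467,95), and the arm is clear. Handing in.

```bash
python3 -c "
from plant import *
print(close_job())"
```

```text
the job is handed in; nothing more can be done
None
```

I pressed both blue rivet pins flush with the closed fingertips, left the orange pin standing, and handed the job in. The arm time was about 12 s of the 32 s allowed.

- **Blue pins:** each went down to a solid stop. The fingertips read z = 73.6 mm at 19 N on the first and 73.5 mm at 25 N on the second, against the flush height of 73.5 mm.
- **Last pictures:** the scene and top views showed both blue pins flush, the orange pin still up, and the arm clear of the box. With the arm clear, the force reading was about 0.5 N, which is noise level.
- **Disagreements:** the wrist camera put the first blue rivet about 2 mm further out in x than the fixed cameras did, within the calibration. I pressed the second about 3 mm off-centre in x; the pads still covered the pin. No check failed.

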